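Routine trip test of the worktop socket box

ROBOT

A 6-joint arm with a two-finger parallel gripper is mounted at the origin on a cart in front of the work surface, level with it; the furniture and walls round the work are solid. World frame = base frame: x ahead of the robot, y to its left, z up, the work surface at z = 0. Lengths are in m, angles in rad, forces in N, time in s.
With the tool pointing down it reaches from about 0.35 to 0.725 m from the base axis. Payload 4.3 kg.
Tool frame: the origin (TCP) lies between the finger pads; the fingertips stand 14 mm ahead of it and the grasp point (between the pads) lies 5 mm behind it (env.tips_ahead is the distance from the TCP to the fingertips, in m); z points along the fingers, y is the line along which they close (so a half turn about z gives the same grasp; the last joint's range is limited). The gripper opens to 85 mm and grips with 20 to 120 N. Pads are 22 mm wide; open, the fingers measure 114 mm over their backs; the gripper's body (76 mm by 85 mm) begins 54 mm behind the grasp point. The pads swing forward as they close: fully open they stand 13 mm farther back than shut.
Start: joints at [1.018, 0.377, 0.081, 1.274, 0, 1.46], TCP at [0.246, 0.52, 0.245] pointing down, gripper open.
Joint ranges: [-2.72, 2.72], [-0.84, 1.66], [-1.02, 1.22], [-1.77, 2.12], [-1.37, 1.28], [-3.14, 3.14]. Speed limits (rad/s): [2.57, 2.57, 3.14, 3.14, 3.14, 3.14].

INTERFACE

Orientations are given as a 3x3 rotation matrix whose columns are the frame's x, y, z axes.
In Python, from rig import read_state, imaging, job, env gives the robot as it stands.
- The arm moves only by the tool send_rows, never from a script. Its argument "steps" is a list of rows, each a list of 5 numbers: the opening, from -1 (shut) to 1 (fully open), then the shift along the tool's x, y, z in units of 200 mm (1.0 is 200 mm), then the turn about the tool's z in units of 180 degrees (1.0 is 180 degrees). A call has 1 to 20 rows; each row is the pose to reach, as a shift and turn from the pose commanded when the call began, along the tool's axes at that moment, turning the shorter way round; what a row does not reach only later rows make up. A row lasts 1/8 s, in which the tool goes at most 62.5 mm and 10.7 degrees, less where a joint would pass 70% of its speed; a pose out of reach is approached as far as the arm can. A call with a number of a shift or a turn outside -1 to 1 is refused whole. A call with a gripper value outside its range is refused whole. The fingers move at their own pace and stop on an object; "grip_force" is the grip in N (left out, the last holds). Time passes only in rows, so rows that repeat a pose let the fingers close. It gives the time, the measured TCP pose, the force, the opening and the grip force at its end, in the units of the state.
- read_state(): the state, without advancing time (a new reading comes with each control period).
- imaging.snapshot(name): name is "scene" or "side" or "wrist"; returns the picture (420x560x3 uint8, red, green, blue); there is no depth.
- imaging.calibration(name): a dict with "K" (3x3 intrinsics, pixels), "R" (3x3) and "t" (3): a world point X has camera coordinates R X + t. Camera axes: x right, y down, z forward; pixel columns grow to the right and rows downward; lengths in m; the calibration is good to about 2 mm. A picture is of the moment at which its call begins: read the wrist's pose just before it. calibration takes no time and is no camera call; for the wrist camera it gives the pose at the moment of the call.
- job.sign_off(): hands the job in; it is judged then, once.
The state is a dict: "t": time; "qpos": joint angles; "qvel": joint speeds; "tau": joint torques, N m; "ee_pos": TCP position; "tcp_rot": TCP orientation; "force": force on the tool from outside, world axes, zero at the start; "moment": the same for the moment, N m; "width": opening from 0.0 (shut) to 1.0 (fully open); "gripper_force": force on a finger pad.
Only numpy, scipy, OpenCV 4.12 (cv2) and the standard library are available. Lean on these libraries where they do the work, as an engineer would, in place of code of your own. Each camera call takes 0.05 s, during which the arm holds its last target. There are 200 camera calls.

TASK

Do the routine trip test on the grey socket box on the worktop: lever its cover up with the flat screwdriver, blade in the notch under the cover's left edge, and swing it well open so that it stands up by itself. Press the small round test button fully down and let it come back up, then press the larger square reset button fully down and let it come back up too. Leave the cover open, the screwdriver laid down on the worktop, and the other things where they are.

Things in the scene. Friction and masses are not known exactly. Their poses are not given: they have to be found in the camera images.
- socket_box: grey plastic socket box screwed to the worktop, 160 (x) x 112 (y) x 44 mm high without its cover, 64 mm with it shut. Origin at the centre of its underside, z up. Its +y long side (left, seen from the robot) has the pry notch, its -y side carries the cover's hinge. It does not move
- pry_notch (a point): middle of the mouth of the pry notch, in the box's +y side face at y = +56, 39 mm above the worktop. The notch is 26 mm wide (x), 10 mm high (34 to 44 mm above the worktop), 18 mm deep towards the box's -y. The shut cover's 4 mm thick lower edge forms its roof
- cover_hinge (a point): middle of the cover's hinge line, which runs along the box's x at y = -56, 44 mm above the worktop
- cover (a joint): angle of the cover, 0 shut, 1.57 upright, 1.95 stop (leaning back over the box's -y side); it turns about the box's x axis, its +y edge rising. Shell 160 x 112 x 20 mm with a 4 mm top and 17 mm skirt, 90 g; its stiff hinge keeps it where it is left, about 1.1 N at the edge lifts it
- test_top (a point): centre of the top face of the test button: small, round, 20 mm across, at x = -54, y = +8 in the box, top 57 mm above the worktop and 10 mm above the face plate, under the cover
- test_button (a joint): travel of the test button, 0 up, 0.006 fully down; it springs back. 2.4 N starts it, 4.8 N holds it fully down
- reset_top (a point): centre of the top face of the reset button: square, 26 x 26 mm, at x = -10, y = +8 in the box, 44 mm from the test button, of the same height
- reset_button (a joint): travel of the reset button, 0 up, 0.006 fully down; spring as the test button's
- driver_center (a point): loose black-handled flat screwdriver, 190 mm long, lying on the worktop, 90 to 145 g: point on its axis where it balances, inside the handle, 15 mm above its underside. x runs along the shaft to the blade, z up. The handle is 86 mm long (from 63 mm behind this point to 23 mm ahead), 26 mm wide (y) and 30 mm high, then a 9 mm round shaft
- driver_tip (a point): middle of the screwdriver's blade end, 114 mm ahead of driver_center on the same axis; the blade is flat, 10 mm wide (y), 2.6 mm thick (z), 26 mm long
- peeler_center (a point): centre of a dark blue peeler, 170 x 25 x 18 mm, lying beside the screwdriver; not needed, leave alone
- mug_center (a point): centre of a mug, 90 mm across, 92 mm high, standing behind; leave alone
- salt_center (a point): centre of a salt shaker, 44 mm across, 90 mm high, standing behind; leave alone
- spice_center (a point): centre of a spice jar, 46 mm across, 106 mm high, standing behind; leave alone

How it is judged:
On the way, in this order (a step that is already met when the one before it is completed fails the run):
1. the cover is levered up with the screwdriver: open by more than 0.25 rad while the screwdriver bears on it (value of joint cover above 0.25 rad and contact force between driver and cover above 0.05 N), for 0.1 s.
2. the test button is fully down (value of joint test_button above 0.005 m), for 0.1 s.
3. the test button is up again (value of joint test_button below 0.001 m), for 0.1 s.
4. the reset button is fully down (value of joint reset_button above 0.005 m), for 0.1 s.
At the end, for the whole second after the job is handed in: The cover stands open by more than 1.3 rad, both buttons are up (within 1 mm), and the screwdriver lies on the worktop (its axis, at handle and blade, less than 25 mm above it) (value of joint cover above 1.3 rad and value of joint each of test_button, reset_button below 0.001 m and height (world z) of each of driver_center, driver_tip below 0.025 m); the robot touches nothing.
It fails at once if both buttons are pressed at once (value of joint each of test_button, reset_button above 0.003 m).
It fails at once if the screwdriver is dropped (falls free, faster than 0.8 m/s) (contact force between driver and anything else below 0.02 N and linear speed of driver above 0.8 m/s).
It fails at once if the peeler, mug, salt shaker or spice jar is moved by more than 30 mm (distance of any of peeler_center, mug_center, salt_center, spice_center from where it was at the start of the episode above 0.03 m).
It also fails if it takes over 62 s, if anything falls off the work surface, if the arm or the gripper's body presses on something with over 40 N, if the wrist force passes 120 N, or if a joint passes its speed limit or range.

## Working session

There is one attempt and no reset: what is moved stays moved. The work goes in short steps, Python scripts to look and compute and a tool call to move; the robot and the scene stay as the last step left them, time stands still between calls to the robot, and variables do not carry over. Pictures are saved under pics/ and viewed, at most 14 in all, crops included, and the job is handed in when it is done.

Besides the shell and the picture viewer there is one more tool, called as name(argument=value, ...) on one line, values as JSON. send_rows: Moves the arm, as the interface text tells. Shifts and turns lie within -1 to 1; 1 stands for 200 mm of shift or 180 degrees of turn. Its arguments: {"type":"object","properties":{"steps":{"type":"array"},"grip_force":{"type":"number"}},"required":["steps"]}

```bash
mkdir -p pics; ls; python3 - <<'E'
from rig import read_state, imaging, job, env
import cv2,numpy as np
s=read_state();print(s['t'],s['ee_pos'],np.round(s['tcp_rot'],3).tolist(),s['width'],env.tips_ahead)
for n in ['scene','side']:
    im=imaging.snapshot(n);cv2.imwrite(f'pics/{n}0.png',im[:,:,::-1])
    c=imaging.calibration(n);print(n,np.round(c['K'],1).tolist(),np.round(c['R'],3).tolist(),np.round(c['t'],3))
E
```

```text
pics
0.0 [0.24601259 0.51901851 0.24436327] [[-0.904, 0.428, -0.001], [0.428, 0.904, -0.002], [0.0, -0.002, -1.0]] 0.9962340695867462 0.014
scene [[403.1, 0.0, 275.2], [0.0, 403.1, 204.9], [0.0, 0.0, 1.0]] [[0.61, -0.792, 0.016], [-0.524, -0.419, -0.742], [0.594, 0.444, -0.671]] [-0.233  0.402  0.479]
side [[485.3, 0.0, 283.7], [0.0, 485.3, 210.7], [0.0, 0.0, 1.0]] [[-0.974, -0.225, -0.017], [-0.144, 0.68, -0.719], [0.173, -0.698, -0.695]] [0.557 0.029 1.016]
```

View pics/scene0.png

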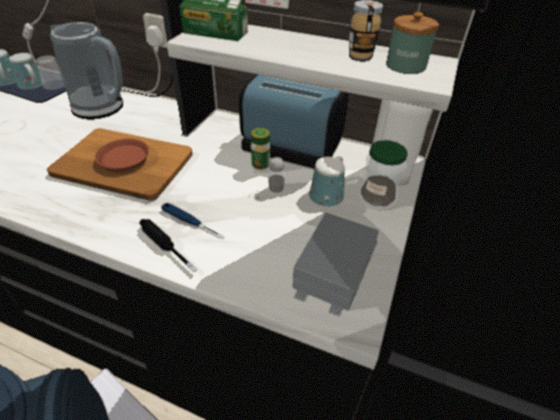

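View pics/side0.png

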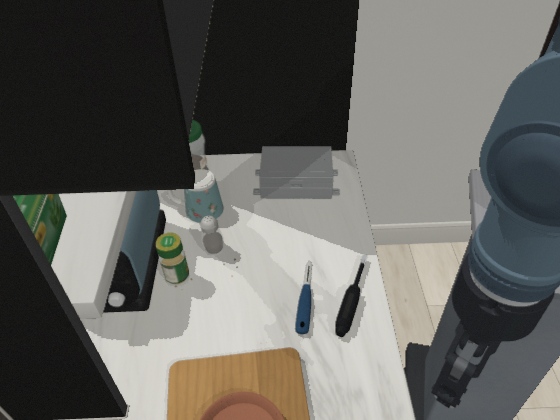

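The scene picture shows the driver with its handle at about (157,235) and tip near (195,268). The blue peeler is at about (190,220) and the box at about (336,260). The side picture shows the driver at (348,310) to (363,265) and the box's notch side at about (297,187).

```bash
cat > h.py <<'E'
from rig import read_state, imaging, job, env
import cv2,numpy as np
def ray(n,uv,z,c=None):
    c=c or imaging.calibration(n); d=c['R'].T@np.linalg.solve(c['K'],[uv[0],uv[1],1]); o=-c['R'].T@c['t']
    return o+d*(z-o[2])/d[2]
def proj(n,X,c=None):
    c=c or imaging.calibration(n); p=c['K']@(c['R']@np.asarray(X,float)+c['t']); return p[:2]/p[2]
def blob(mask,near):
    n,l,st,ce=cv2.connectedComponentsWithStats(mask.astype(np.uint8)); 
    i=1+np.argmin([np.hypot(*(c-near))+(1e3 if s[4]<40 else 0) for c,s in zip(ce[1:],st[1:])]); return l==i,ce[i],st[i]
E
python3 - <<'E'
from h import *
for n,near in [('scene',(157,235)),('side',(348,310))]:
    im=cv2.imread(f'pics/{n}0.png').astype(int)
    m,c,st=blob(im.max(2)<60,near)
    ys,xs=np.nonzero(m);P=np.array([ray(n,p,.015)[:2] for p in zip(xs,ys)])
    mu=P.mean(0);w,v=np.linalg.eigh(np.cov(P.T));a=v[:,1];pr=(P-mu)@a
    print(n,c,st,mu,a,np.arctan2(a[1],a[0]),pr.min(),pr.max())
print('tip',ray('scene',(195,268),.015),ray('side',(364,262),.015))
a=cv2.imread('pics/scene0.png')[195:325,275:395];b=cv2.imread('pics/side0.png')[130:230,235:355]
o=np.zeros((600,720,3),np.uint8);a=cv2.resize(a,None,fx=3,fy=3,interpolation=2);b=cv2.resize(b,None,fx=3,fy=3,interpolation=2)
o[:390,:360]=a;o[:300,360:]=b;cv2.imwrite('pics/crop.png',np.clip(o*1.6,0,255))
E
```

```text
scene [158.11823647 236.29058116] [140 220  47  43 499] [0.3808008  0.30392594] [0.14162675 0.98992013] 1.4286917874500762 -0.0966644145469007 0.0641677133640418
side [348.39802225 306.62175525] [336 263  28  74 809] [0.38328216 0.30300214] [0.11845006 0.99296001] 1.4520675223442312 -0.10389225363272282 0.06322068256773525
tip [0.36946163 0.18363473 0.015     ] [0.36763938 0.1959084  0.015     ][ WARN:0@1.440] global loadsave.cpp:1063 imwrite_ Unsupported depth image for selected encoder is fallbacked to CV_8U.
```

View pics/crop.png

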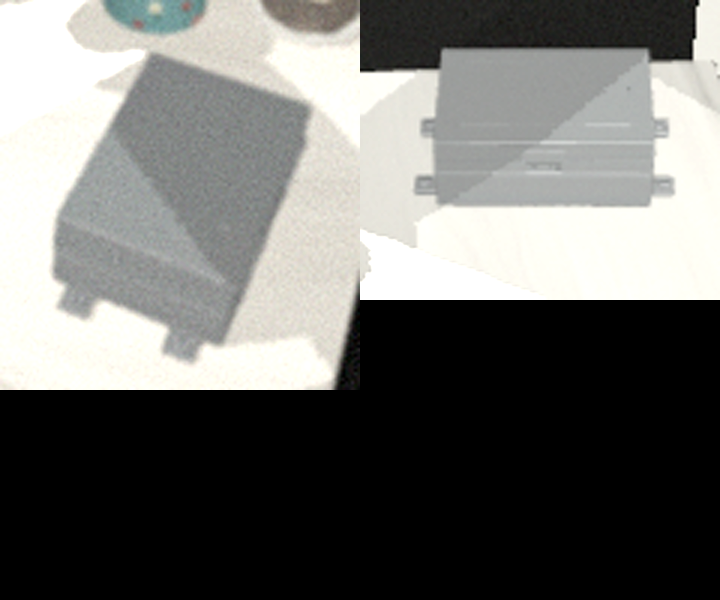

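The crops show the box: the cover's top corners in scene are at about (325,213), (378,230), (295,266) and (349,288). In side, the notch is at about (296,185.5), the cover's near top edge is at row 177 and the box's lower edge is at row 198.

```bash
python3 - <<'E'
from h import *
np.set_printoptions(precision=4,suppress=True)
for p in [(325,213.3),(377.7,230),(295,266),(349,288.3)]: print('sc top',p,ray('scene',p,.064))
for p in [(293.3,287.7),(349,310)]: print('sc bot',ray('scene',p,0))
for p in [(260.7,177.3),(333.3,177.3),(262.3,146),(331.7,146)]: print('si top',ray('side',p,.064))
for p in [(260.7,198.3),(331.7,198.3)]: print('si bot',ray('side',p,0))
print('notch',ray('side',(296,185.5),.039))
# peeler
for n,near in [('scene',(190,218)),('side',(304,305))]:
    im=cv2.imread(f'pics/{n}0.png').astype(int)
    m,c,st=blob((im[...,0]-im[...,2]>25)&(im.max(2)<140),near);print(n,c,st,ray(n,c,.01))
print('mug',ray('side',(205,215),0),'salt',ray('side',(213,248),0))
E
```

```text
sc top (325, 213.3) [0.607  0.0468 0.064 ]
sc top (377.7, 230) [ 0.6309 -0.0592  0.064 ]
sc top (295, 266) [0.458  0.0151 0.064 ]
sc top (349, 288.3) [ 0.4755 -0.0845  0.064 ]
sc bot [0.4582 0.0153 0.    ]
sc bot [ 0.4807 -0.0917  0.    ]
si top [0.6099 0.0487 0.064 ]
si top [0.4575 0.0167 0.064 ]
si top [ 0.6352 -0.0606  0.064 ]
si top [ 0.4782 -0.0931  0.064 ]
si bot [0.6137 0.0465 0.    ]
si bot [0.4581 0.0136 0.    ]
notch [0.536  0.0312 0.039 ]
scene [180.6564 214.0309] [163 205  37  20 259] [0.4582 0.3212 0.01  ]
side [303.7071 309.875 ] [296 284  15  50 536] [0.46   0.3244 0.01  ]
mug [ 0.7185  0.1234 -0.    ] salt [0.6702 0.2107 0.    ]
```

```bash
cat >> h.py <<'E'
def go(p,yaw=None):
    "yaw: world direction (rad) of the tool x axis, up to half turn"
    s=read_state();R=s['tcp_rot'];d=R.T@(np.asarray(p)-s['ee_pos'])/.2;t=0
    if yaw is not None:
        v=R.T@[np.cos(yaw),np.sin(yaw),0];t=np.arctan2(v[1],v[0]);t=(t+np.pi/2)%np.pi-np.pi/2
    print('t',s['t'],'row',np.round(d,4),round(t/np.pi,4),'pos',np.round(s['ee_pos'],4),'F',np.round(s['force'],1),'w',round(s['width'],3),'q',np.round(s['qpos'],2),'x-yaw',np.arctan2(R[1,0],R[0,0]))
E
python3 -c "
from h import *
go((.381,.30,.2),-1.695)"
```

```text
t 0.1 row [-1.079  -0.7002  0.2233] 0.3986 pos [0.2461 0.5191 0.2445] F [-0.1  0.  -0.6] w 1.005 q [1.02 0.38 0.08 1.27 0.   1.46] x-yaw 2.6987683845409793
```

send_rows(steps=[[0.2,-0.3,-0.2,0.06,0.06],[0.2,-0.6,-0.4,0.12,0.12],[0.2,-0.9,-0.6,0.2,0.18],[0.2,-1,-0.7,0.22,0.24],[0.2,-1,-0.7,0.22,0.3],[0.2,-1,-0.7,0.22,0.36],[0.2,-1,-0.7,0.22,0.4],[0.2,-1,-0.7,0.22,0.4]])

```text
t: 1.1
ee_pos: [0.3669, 0.3071, 0.201]
tcp_rot: [[0.127, 0.992, -0.001], [0.992, -0.127, -0.0], [-0.0, -0.001, -1.0]]
force: [-0.4, -0.7, -0.2]
width: 0.601
gripper_force: 0.0
```

```bash
python3 - <<'E'
from h import *
c=imaging.calibration('wrist');im=imaging.snapshot('wrist');cv2.imwrite('pics/w1.png',im[:,:,::-1])
go((.381,.30,.2),-1.695)
P=[]
m,ce,st=blob(im.max(2)<60,proj('wrist',(.381,.30,.015),c));print(ce,st)
ys,xs=np.nonzero(m);P=np.array([ray('wrist',p,.015,c)[:2] for p in zip(xs,ys)])
mu=P.mean(0);w,v=np.linalg.eigh(np.cov(P.T));a=v[:,1];print(mu,np.arctan2(a[1],a[0]),((P-mu)@a).min(),((P-mu)@a).max(),proj('wrist',(.369,.19,.015),c))
E
```

```text
t 1.15 row [-0.027   0.0746  0.0051] -0.0007 pos [0.3669 0.3072 0.201 ] F [0.4 0.2 0.2] w 0.596 q [ 0.56  0.2  -0.27  1.09  0.    2.26] x-yaw 1.4443913581962435
[279.32472932 364.62591083] [    0   251   560   169 48582]
[0.33139071 0.09348059] 3.0132261546563894 -0.3457855861685221 0.3468690914830104 [302.03498238 289.99362937]
```

View pics/w1.png

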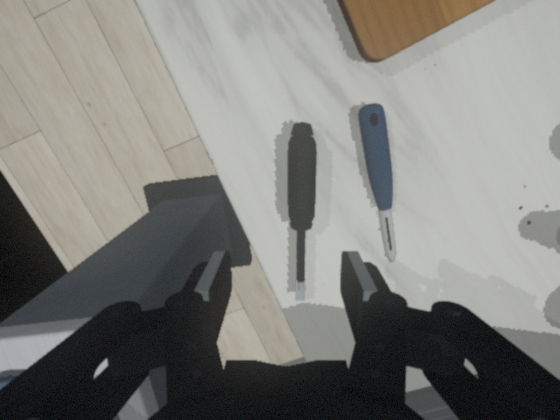

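The wrist picture shows the driver nearly vertical in the image: handle from (303,123) to (301,229), tip at (301,298), peeler well to the right.

```bash
python3 - <<'E'
from h import *
a,b,t=[ray('wrist',p,.015)[:2] for p in [(303,124),(301,229),(301,299)]]
d=(t-a)/np.linalg.norm(t-a);print(a,b,t,np.linalg.norm(b-a),np.linalg.norm(t-a),np.arctan2(d[1],d[0]))
C=t-.114*d;C2=a+.063*d;print(C,C2)
c=(C+C2)/2
print('peeler',[ray('wrist',p,.01)[:2] for p in [(372,104),(390,260)]])
go(np.r_[c+.008*d,.018],np.arctan2(d[1],d[0]))
E
```

```text
[0.38939193 0.36352344] [0.37589696 0.26017431] [0.36678959 0.17918105] 0.10422647476252869 0.18572286518565606 -1.6927980493495247
[0.38066331 0.29233369] [0.38172488 0.30099172]
peeler [array([0.45526633, 0.37321348]), array([0.46625887, 0.2113659 ])]
t 1.15 row [-0.0831  0.0783  0.9151] -0.0014 pos [0.3669 0.3072 0.201 ] F [0.4 0.2 0.2] w 0.596 q [ 0.56  0.2  -0.27  1.09  0.    2.26] x-yaw 1.4443913581962435
```

send_rows(steps=[[0.1,-0.113,0.078,0.2,0],[0.1,-0.113,0.078,0.45,0],[0.1,-0.113,0.078,0.65,0],[0.1,-0.113,0.078,0.8,0],[0.1,-0.113,0.078,0.88,0],[0.1,-0.113,0.078,0.915,0],[0.1,-0.113,0.078,0.915,0],[-1,-0.113,0.078,0.915,0],[-1,-0.113,0.078,0.915,0],[-1,-0.113,0.078,0.915,0],[-1,-0.113,0.078,0.915,0],[-1,-0.113,0.078,0.915,0],[-1,-0.113,0.078,0.915,0]], grip_force=80)

```text
t: 2.78
ee_pos: [0.3806, 0.2835, 0.0194]
tcp_rot: [[0.128, 0.992, 0.002], [0.992, -0.128, 0.001], [0.001, 0.002, -1.0]]
force: [-0.9, 0.3, 5.7]
width: 0.288
gripper_force: 79.1
```

send_rows(steps=[[-1,0,0,-0.05,0],[-1,0,0,-0.2,0],[-1,0,0,-0.4,0],[-1,0,0,-0.5,0],[-1,0,0,-0.5,0]])

```text
t: 3.4
ee_pos: [0.381, 0.2837, 0.1202]
tcp_rot: [[0.128, 0.992, 0.004], [0.992, -0.128, 0.002], [0.002, 0.003, -1.0]]
force: [-0.0, -0.4, -1.7]
width: 0.29
gripper_force: 78.6
```

```bash
python3 - <<'E'
from h import *
ci=imaging.calibration('wrist');im=imaging.snapshot('wrist');cv2.imwrite('pics/w2.png',im[:,:,::-1])
sd=imaging.snapshot('side');cv2.imwrite('pics/s2.png',sd[:,:,::-1])
s=read_state();go(s['ee_pos']);t=s['ee_pos']-s['tcp_rot'][:,0]*.104+[0,0,.003]
print(t,proj('side',t),proj('wrist',t,ci))
u,v=proj('side',t).astype(int)
a=cv2.resize(sd[v-60:v+60,u-60:u+60,::-1],(480,480),interpolation=2)
cv2.imwrite('pics/c2.png',a)
E
```

```text
t 3.5 row [0. 0. 0.] 0.0 pos [0.3793 0.2828 0.1179] F [-0.5 -0.4 -1.1] w 0.286 q [ 0.51  0.26 -0.43  0.88  0.    2.21] x-yaw 1.4421814125230867
[0.36594987 0.17962635 0.12088456] [371.72989229 217.20406751] [283.59564719 460.51705154]
```

View pics/c2.png

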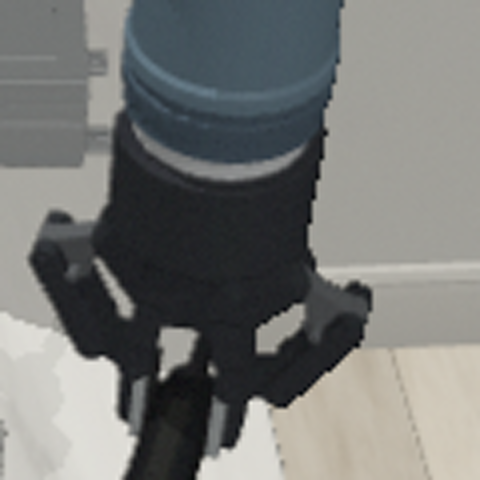

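View pics/w2.png

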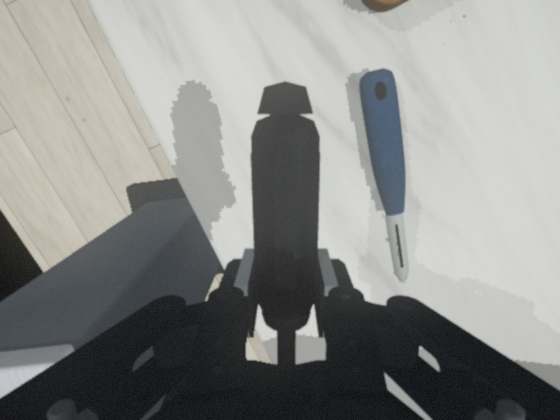

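The driver is held straight in line with the fingers: in the wrist view the handle runs vertically at column 285. The side crop shows only the gripper hiding the blade.

```bash
python3 -c "
from h import *
go((.506,.161,.10),-1.366)"
```

```text
t 3.5 row [-0.5225  0.7065  0.0891] -0.1061 pos [0.3793 0.2828 0.1179] F [-0.5 -0.4 -1.1] w 0.286 q [ 0.51  0.26 -0.43  0.88  0.    2.21] x-yaw 1.4421814125230867
```

send_rows(steps=[[-1,-0.1,0.14,0,-0.02],[-1,-0.25,0.35,0,-0.05],[-1,-0.4,0.55,0,-0.08],[-1,-0.5,0.67,0.05,-0.1],[-1,-0.52,0.706,0.09,-0.106],[-1,-0.52,0.706,0.09,-0.106],[-1,-0.52,0.706,0.09,-0.106]])

```text
t: 4.38
ee_pos: [0.505, 0.1625, 0.0998]
tcp_rot: [[-0.204, 0.979, -0.002], [0.979, 0.204, 0.0], [0.0, -0.002, -1.0]]
force: [-0.2, -0.1, -1.0]
width: 0.289
gripper_force: 78.7
```

```bash
python3 - <<'E'
from h import *
go((.506,.161,.0434),-1.366)
E
```

```text
t 4.375 row [-0.0083  0.0038  0.2822] 0.0002 pos [0.505  0.1625 0.0998] F [-0.2 -0.1 -1. ] w 0.289 q [ 0.19  0.38 -0.31  0.88  0.    1.56] x-yaw 1.7760728412390083
```

send_rows(steps=[[-1,-0.008,0.004,0.15,0],[-1,-0.008,0.004,0.25,0],[-1,-0.008,0.004,0.28,0],[-1,-0.008,0.004,0.28,0],[-1,-0.008,0.004,0.28,0]])

```text
t: 5.0
ee_pos: [0.5082, 0.1608, 0.0454]
tcp_rot: [[-0.203, 0.979, 0.002], [0.979, 0.203, 0.0], [0.0, 0.002, -1.0]]
force: [-0.0, 0.3, -0.6]
width: 0.287
gripper_force: 78.7
```

```bash
python3 - <<'E'
from h import *
sc=imaging.snapshot('scene');sd=imaging.snapshot('side')
s=read_state();go(s['ee_pos']);t=s['ee_pos']-s['tcp_rot'][:,0]*.105-[0,0,.0044]
print(t)
o=[]
for n,im in [('scene',sc),('side',sd)]:
    p=proj(n,t);print(n,p,proj(n,(.5326,.0338,.039)));u,v=p.astype(int)
    im=cv2.convertScaleAbs(im[:,:,::-1],alpha=1.4);cv2.imwrite(f'pics/{n}3.png',im);x0,y0=u-40,v-55;print(x0,y0)
    o.append(cv2.resize(im[y0:y0+100,x0:x0+80],(400,500),interpolation=2))
cv2.imwrite('pics/c3.png',np.hstack(o))
E
```

```text
t 5.1 row [0. 0. 0.] 0.0 pos [0.5083 0.1606 0.0453] F [ 0.4 -0.1 -1.6] w 0.285 q [ 0.19  0.44 -0.38  0.75  0.    1.55] x-yaw 1.7752917610130579
[0.52960447 0.05779106 0.04087997]
scene [297.9277894  240.59487649] [308.84021592 246.01702447]
257 185
side [296.35847936 193.2375634 ] [297.28607208 186.47454956]
256 138
```

View pics/c3.png

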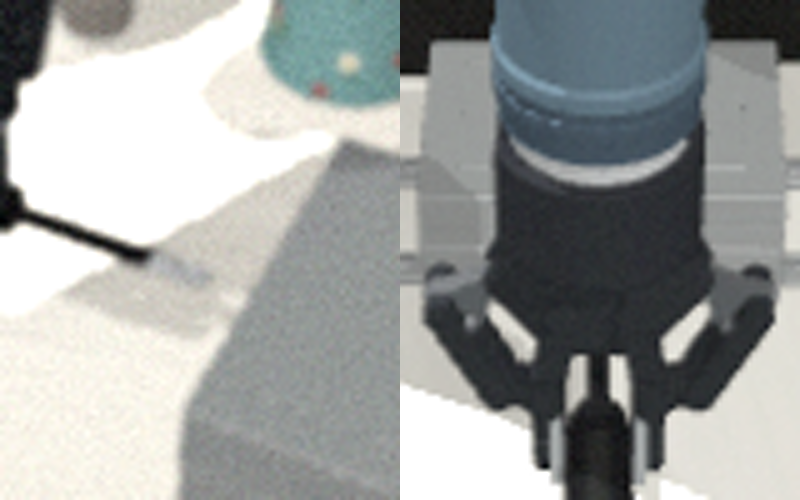

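The tip shows in scene at (298.6,240.6), within 1 px of the prediction, so the held pose is good.

send_rows(steps=[[-1,-0.03,0,0.012,0],[-1,-0.06,0,0.012,0],[-1,-0.09,0,0.012,0],[-1,-0.11,0,0.012,0],[-1,-0.125,0,0.012,0],[-1,-0.14,0,0.012,0],[-1,-0.15,0,0.012,0],[-1,-0.15,0,0.012,0]], grip_force=110)

```text
t: 6.1
ee_pos: [0.5136, 0.1309, 0.0419]
tcp_rot: [[-0.203, 0.979, 0.0], [0.979, 0.203, 0.0], [0.0, 0.0, -1.0]]
force: [1.0, 0.5, -1.5]
width: 0.282
gripper_force: 110.6
```

send_rows(steps=[[-1,-0.01,0,0,0],[-1,-0.02,0,0,0],[-1,-0.03,0,0,0],[-1,-0.035,0,0,0],[-1,-0.035,0,0,0]])

```text
t: 6.72
ee_pos: [0.515, 0.124, 0.0419]
tcp_rot: [[-0.203, 0.979, 0.0], [0.979, 0.203, 0.0], [0.0, 0.0, -1.0]]
force: [0.0, -0.8, -1.4]
width: 0.281
gripper_force: 110.6
```

send_rows(steps=[[-1,0,0,-0.03,0],[-1,0,0,-0.06,0],[-1,-0.002,0,-0.09,0],[-1,-0.004,0,-0.12,0],[-1,-0.01,0,-0.15,0],[-1,-0.016,0,-0.18,0],[-1,-0.025,0,-0.21,0],[-1,-0.035,0,-0.235,0],[-1,-0.035,0,-0.235,0],[-1,-0.035,0,-0.235,0]])

```text
t: 7.98
ee_pos: [0.5166, 0.1173, 0.089]
tcp_rot: [[-0.203, 0.979, 0.0], [0.979, 0.203, 0.0], [0.0, 0.001, -1.0]]
force: [0.2, -0.2, -2.0]
width: 0.282
gripper_force: 110.8
```

```bash
python3 - <<'E'
from h import *
sc=imaging.snapshot('scene');sd=imaging.snapshot('side')
s=read_state();go(s['ee_pos'])
o=[cv2.resize(cv2.convertScaleAbs(im[y:y+150,x:x+120,::-1],alpha=1.4),(400,500),interpolation=2) for im,x,y in [(sc,270,170),(sd,240,110)]]
cv2.imwrite('pics/c4.png',np.hstack(o))
E
```

```text
t 8.075 row [0. 0. 0.] 0.0 pos [0.5164 0.1173 0.0888] F [ 0.4 -0.1 -1.2] w 0.278 q [ 0.1   0.39 -0.33  0.85  0.    1.47] x-yaw 1.7753059536454703
```

View pics/c4.png

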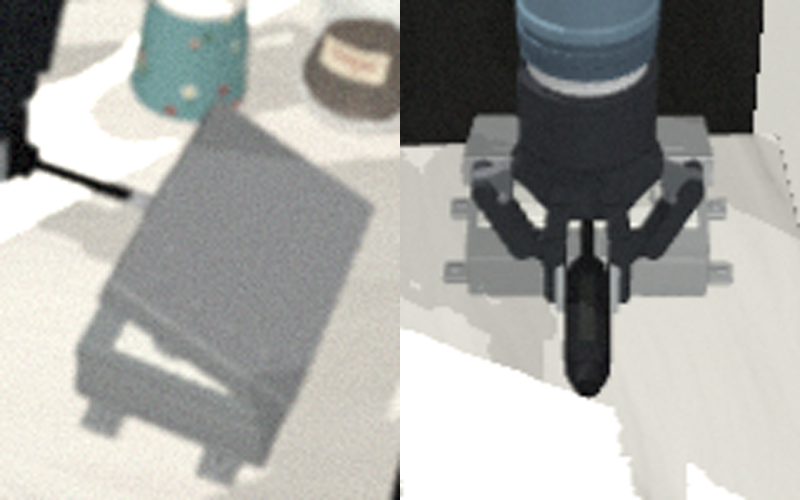

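The cover is up by about 0.35 rad, resting on the blade; the box's interior is visible. I'll continue along the arc.

send_rows(steps=[[-1,-0.02,0,-0.04,0],[-1,-0.04,0,-0.08,0],[-1,-0.06,0,-0.115,0],[-1,-0.095,0,-0.155,0],[-1,-0.13,0,-0.195,0],[-1,-0.17,0,-0.23,0],[-1,-0.22,0,-0.265,0],[-1,-0.27,0,-0.295,0],[-1,-0.32,0,-0.315,0],[-1,-0.37,0,-0.31,0],[-1,-0.42,0,-0.3,0],[-1,-0.47,0,-0.29,0],[-1,-0.52,0,-0.28,0],[-1,-0.57,0,-0.275,0],[-1,-0.605,0,-0.275,0],[-1,-0.605,0,-0.275,0],[-1,-0.605,0,-0.275,0]])

```text
t: 10.2
ee_pos: [0.5411, -0.0012, 0.144]
tcp_rot: [[-0.203, 0.979, 0.0], [0.979, 0.203, -0.0], [-0.0, 0.0, -1.0]]
force: [-0.4, 1.0, -0.2]
width: 0.283
gripper_force: 111.0
```

```bash
python3 - <<'E'
from h import *
sc=imaging.snapshot('scene');sd=imaging.snapshot('side')
s=read_state();go(s['ee_pos'])
o=[cv2.resize(cv2.convertScaleAbs(im[y:y+200,x:x+160,::-1],alpha=1.4),(400,500),interpolation=2) for im,x,y in [(sc,250,130),(sd,220,60)]]
cv2.imwrite('pics/c5.png',np.hstack(o))
E
```

```text
t 10.3 row [0. 0. 0.] 0.0 pos [ 0.541 -0.001  0.144] F [ 0.7 -0.6 -1.7] w 0.281 q [-0.12  0.36 -0.21  1.    0.    1.25] x-yaw 1.775608733718692
```

View pics/c5.png

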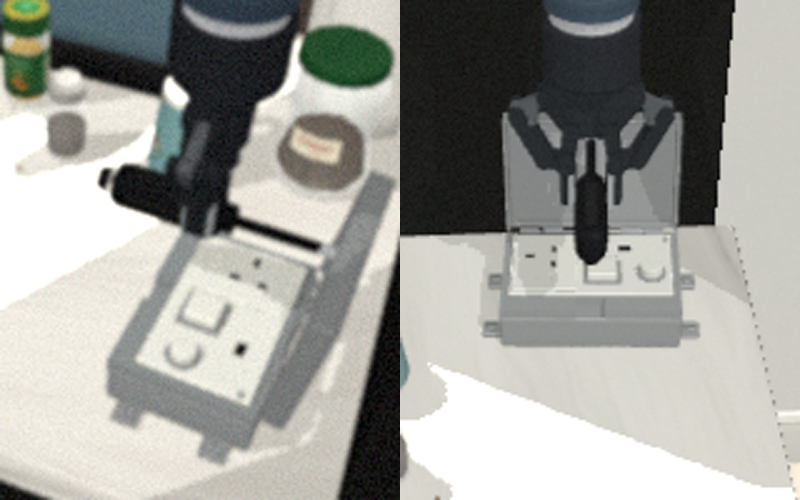

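The cover now stands slightly past upright. In the crop, the buttons map to scene (332,253) for the square one and (323,270) for the round one; in side they are at (301,167) and (320,169). Next I withdraw and lay the driver down.

send_rows(steps=[[-1,0.1,0,-0.01,0],[-1,0.25,0,-0.02,0],[-1,0.45,0,-0.02,0],[-1,0.65,0.05,0,0],[-1,0.8,0.15,0.1,0],[-1,0.85,0.22,0.3,0],[-1,0.85,0.222,0.45,0],[-1,0.85,0.222,0.55,0],[-1,0.85,0.222,0.59,0],[-1,0.85,0.222,0.6,0],[-1,0.85,0.222,0.6,0]])

```text
t: 11.68
ee_pos: [0.5506, 0.1746, 0.0249]
tcp_rot: [[-0.203, 0.979, 0.002], [0.979, 0.203, 0.0], [0.0, 0.002, -1.0]]
force: [-0.5, -0.2, -2.1]
width: 0.281
gripper_force: 111.0
```

```bash
python3 - <<'E'
from h import *
P=[]
for n,ps in [('scene',[(332,253),(323.2,270)]),('side',[(300.8,167),(320,169)])]: 
    print(n,[ray(n,p,.057)[:2] for p in ps])
c,s=np.cos(.205),np.sin(.205);R=np.array([[c,-s],[s,c]])
print('model',[np.array([.544,-.021])+R@p for p in [(-.010,.008),(-.054,.008)]])
s=read_state();go((s['ee_pos'][0],s['ee_pos'][1],.0196))
E
```

```text
scene [array([ 0.53066763, -0.01778535]), array([ 0.48671184, -0.02653565])]
side [array([ 0.534239  , -0.01180559]), array([ 0.49138937, -0.01359776])]
model [array([ 0.53258085, -0.01520318]), array([ 0.48950217, -0.02416014])]
t 11.675 row [-0.     -0.      0.0263] 0.0 pos [0.5506 0.1746 0.0249] F [-0.5 -0.2 -2.1] w 0.281 q [ 0.2   0.54 -0.27  0.76  0.    1.56] x-yaw 1.775356610935942
```

Model and sightings agree. I'll lower, release gently and rise.

send_rows(steps=[[-1,0,0,0.015,0],[-1,0,0,0.026,0],[-1,0,0,0.028,0],[-1,0,0,0.028,0],[-0.3,0,0,0.028,0],[-0.1,0,0,0.028,0],[0.1,0,0,0.028,0],[0.1,0,0,0.028,0],[0.1,0,0,-0.1,0],[0.1,0,0,-0.3,0],[0.1,0,0,-0.6,0],[0.1,0,0,-0.7,0],[-1,0,0,-0.7,0],[-1,0,0,-0.7,0]], grip_force=40)

```text
t: 13.42
ee_pos: [0.549, 0.174, 0.1624]
tcp_rot: [[-0.203, 0.979, -0.002], [0.979, 0.203, -0.0], [0.0, -0.002, -1.0]]
force: [-0.1, -0.4, -0.3]
width: 0.125
gripper_force: 0.0
```

```bash
python3 - <<'E'
from h import *
go((.4895,-.0232,.12))
sc=imaging.snapshot('scene');cv2.imwrite('pics/sc6.png',cv2.convertScaleAbs(sc[:,:,::-1],alpha=1.2))
E
```

```text
t 13.425 row [-0.9052 -0.4912  0.2131] 0.0 pos [0.549  0.174  0.1624] F [-0.1 -0.4 -0.3] w 0.125 q [ 0.2   0.42 -0.08  1.08  0.    1.56] x-yaw 1.7751374234124686
```

View pics/sc6.png

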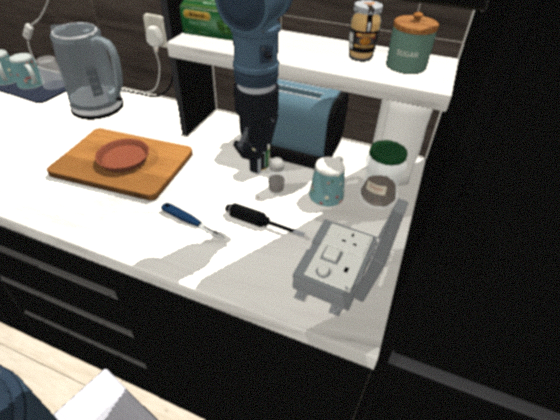

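The driver lies on the worktop at (265,218)–(305,235), the cover stands open and nothing else has moved. Next are the buttons.

send_rows(steps=[[-1,-0.2,-0.11,0,0],[-1,-0.45,-0.25,0,0],[-1,-0.7,-0.38,0.05,0],[-1,-0.85,-0.46,0.15,0],[-1,-0.905,-0.491,0.25,0],[-1,-0.905,-0.491,0.32,0],[-1,-0.905,-0.491,0.35,0],[-1,-0.905,-0.491,0.35,0]])

```text
t: 14.48
ee_pos: [0.4904, -0.0221, 0.0934]
tcp_rot: [[-0.204, 0.979, -0.001], [0.979, 0.204, 0.0], [0.001, -0.001, -1.0]]
force: [-0.2, 1.1, 0.2]
width: -0.005
gripper_force: 0.0
```

```bash
python3 - <<'E'
from h import *
go((.4895,-.0232,.065))
c=imaging.calibration('wrist');im=imaging.snapshot('wrist');sc=imaging.snapshot('scene')
print([np.round(proj('wrist',p,c)) for p in [(.4895,-.0232,.057),(.5326,-.0152,.057)]])
o=[cv2.resize(cv2.convertScaleAbs(sc[210:310,280:400,::-1],alpha=1.4),(400,333),interpolation=2),cv2.resize(im[:,:,::-1],(400,300))]
o=[cv2.copyMakeBorder(x,0,333-x.shape[0],0,0,0) for x in o];cv2.imwrite('pics/c7.png',np.hstack(o))
E
```

```text
t 14.475 row [-0.0045 -0.0052  0.142 ] 0.0 pos [ 0.4904 -0.0221  0.0934] F [-0.2  1.1  0.2] w -0.005 q [-0.17  0.32 -0.42  0.83  0.    1.19] x-yaw 1.7764267938325387
[array([284., 250.]), array([364., 251.])]
```

View pics/c7.png

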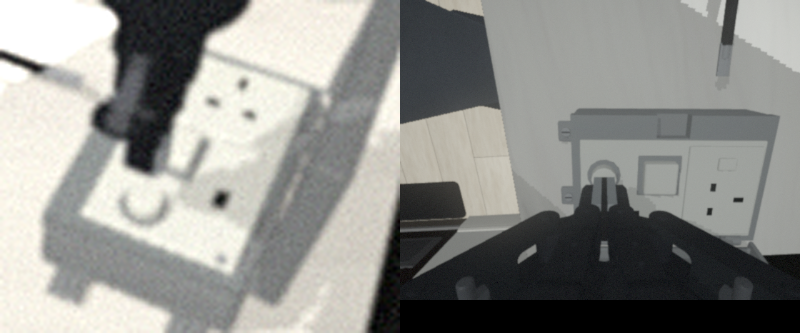

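The tips hang over the test button. The buttons appear about 3–4 mm farther towards +y than modelled, so I shift by that much.

send_rows(steps=[[-1,0.01,-0.005,0.04,0],[-1,0.01,-0.005,0.08,0],[-1,0.01,-0.005,0.1,0],[-1,0.01,-0.005,0.12,0],[-1,0.01,-0.005,0.13,0],[-1,0.01,-0.005,0.14,0],[-1,0.01,-0.005,0.145,0],[-1,0.01,-0.005,0.145,0]])

```text
t: 15.58
ee_pos: [0.4889, -0.0211, 0.0651]
tcp_rot: [[-0.203, 0.979, -0.0], [0.979, 0.203, 0.0], [0.0, -0.0, -1.0]]
force: [-3.2, 0.9, 4.9]
width: 0.002
gripper_force: 2.3
```

send_rows(steps=[[-1,0,0,0.007,0],[-1,0,0,0.014,0],[-1,0,0,0.014,0],[-1,0,0,0.014,0]])

```text
t: 16.08
ee_pos: [0.4891, -0.0211, 0.0647]
tcp_rot: [[-0.203, 0.979, 0.001], [0.979, 0.203, -0.0], [-0.0, 0.001, -1.0]]
force: [-10.5, 2.3, 27.8]
width: -0.003
gripper_force: 13.7
```

Test button bottomed (28 N). I'll raise, check, then go to the reset button.

send_rows(steps=[[-1,0,0,-0.05,0],[-1,0,0,-0.13,0],[-1,0,0,-0.13,0],[-1,0,0,-0.13,0],[-1,0,0.1,-0.13,0],[-1,0,0.2,-0.13,0],[-1,0,0.22,-0.13,0],[-1,0,0.22,-0.13,0],[-1,0,0.22,-0.08,0],[-1,0,0.22,-0.05,0],[-1,0,0.22,-0.03,0],[-1,0,0.22,-0.015,0],[-1,0,0.22,-0.008,0],[-1,0,0.22,-0.004,0],[-1,0,0.22,-0.004,0],[-1,0,0.22,-0.004,0]])

```text
t: 18.08
ee_pos: [0.5313, -0.0122, 0.0649]
tcp_rot: [[-0.203, 0.979, -0.001], [0.979, 0.203, -0.0], [-0.0, -0.001, -1.0]]
force: [-8.5, 1.0, 20.4]
width: 0.001
gripper_force: 10.1
```

Reset bottomed (20 N). I'll raise and retreat, opening nothing.

send_rows(steps=[[-1,0,0,-0.05,0],[-1,0,0,-0.15,0],[-1,0.05,0,-0.35,0],[-1,0.3,0,-0.6,0],[-1,0.6,0,-0.8,0],[-1,0.6,0,-0.8,0],[-1,0.6,0,-0.8,0],[-1,0.6,0,-0.8,0]])

```text
t: 19.08
ee_pos: [0.5074, 0.1042, 0.2214]
tcp_rot: [[-0.202, 0.979, -0.002], [0.979, 0.202, -0.001], [-0.0, -0.002, -1.0]]
force: [-0.1, -0.5, 0.3]
width: -0.001
gripper_force: 0.0
```

```bash
python3 - <<'E'
from h import *
go((.5,.1,.2))
sc=imaging.snapshot('scene');sd=imaging.snapshot('side')
o=[cv2.resize(cv2.convertScaleAbs(im[y:y+200,x:x+160,::-1],alpha=1.4),(400,500),interpolation=2) for im,x,y in [(sc,250,130),(sd,220,60)]]
cv2.imwrite('pics/c8.png',np.hstack(o))
E
```

```text
t 19.075 row [-0.013  -0.0404  0.1071] 0.0 pos [0.5074 0.1042 0.2214] F [-0.1 -0.5  0.3] w -0.001 q [ 0.08  0.27 -0.13  1.17 -0.    1.45] x-yaw 1.7740982333817858
```

View pics/c8.png

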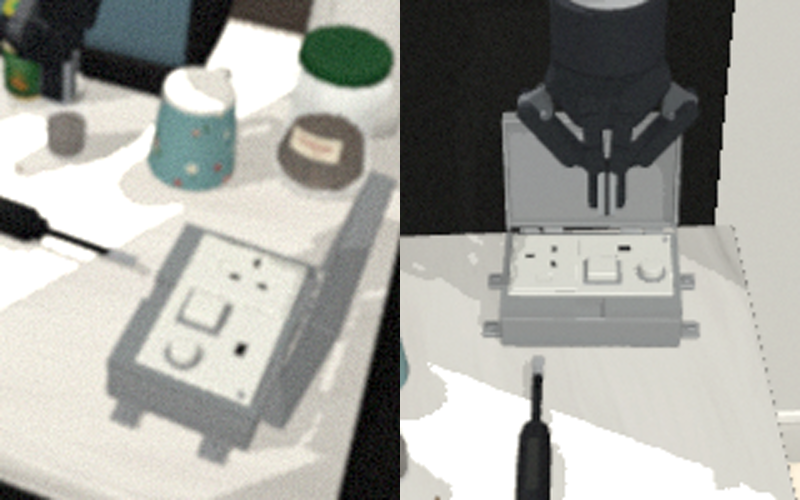

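The cover is open, both buttons are up, the driver is lying down and the arm is clear.

```bash
python3 -c "
from rig import job
print(job.sign_off())"
```

```text
the job is handed in; nothing more can be done
None
```

I handed the job in at about 19 s of the 62 s allowed: I levered the cover open with the screwdriver, pressed test and then reset fully down (28 N and 20 N), and the last picture shows the cover standing open, both buttons up and the driver lying on the worktop; the sign-off returned no verdict.

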